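# Close the cover of the plate warmer

### The job

Two identical plate warmers stand open on the bench. Close the cover of the one that holds the six-well plate: take the cover by its bar handle and lower it gently until it lies fully down on its rim, without letting it drop. Leave the cover of the other warmer, with the two round dishes in it, standing open as it is.

Things in the scene. Friction and masses are not known exactly. Their poses are not given: they have to be found in the camera images.
- plate_cover (a joint): Opening angle (rad) of the cover over the six-well plate: 0 = closed, level on its rim; grows as the front edge lifts; stop at 1.6, just past upright. Starts at 1.15 to 1.4. The stiff hinge holds it above about 1 rad; lower down the cover (about 0.25 kg) falls shut if let go. Grey frame with clear window, 116 x 162 x 14 mm; closed, its top is 77 mm above the bench.
- plate_cover_bar (a point): Middle of that cover's handle: a round steel bar, 10 mm thick, 80 mm free between its end arms, parallel to the hinge (point y axis; the axes turn with the cover). It stands off the front edge, when closed 32 mm ahead of and 38 mm above the edge's middle and 108 mm above the bench; fingers fit either side of it from above at every angle and can turn round it.
- plate_cover_hinge (a point): Middle of that cover's hinge axis, at the far side of the fixed white warmer (120 x 164 mm, 60 mm high), 64 mm above the bench. Axes fixed to the warmer: y along the hinge, x level, from front edge to hinge, z up. With the cover at angle a the bar is at x = -0.1544 cos(a + 0.289), y = 0, z = 0.1544 sin(a + 0.289) (m) in these axes.
- dish_cover_bar (a point): Middle of the same bar handle on the cover of the other, identical warmer, which holds two round dishes 62 mm across. This cover stays open.

How it is judged:
By the outcome, as a careful person would: the job done as asked, in the order asked, and still so for the second after the job is handed in, with the robot touching nothing.
It also fails if it takes over 38 s, if anything falls off the work surface, if the arm or the gripper's body presses on something with over 40 N, if the wrist force passes 120 N, or if a joint passes its speed limit or range.

### The arm

A 6-joint arm with a two-finger parallel gripper is mounted at the origin on a cart in front of the work surface, level with it; the furniture and walls round the work are solid. World frame = base frame: x ahead of the robot, y to its left, z up, the work surface at z = 0. Lengths are in m, angles in rad, forces in N, time in s.
With the tool pointing down it reaches from about 0.35 to 0.975 m from the base axis. Payload 4.9 kg.
Tool frame: the origin (TCP) lies at the very end of the fingers, on their centre line; the grasp point (between the pads) lies 19 mm behind it; x points along the fingers, y is the direction in which the jaws open and shut, and the axes are right-handed (so a half turn about x gives the same grasp; the last joint's range is limited). The gripper opens to 85 mm and grips with 20 to 120 N. Pads are 22 mm wide; open, the fingers measure 114 mm over their backs; the gripper's body (76 mm by 85 mm) begins 54 mm behind the grasp point. The pads swing forward as they close: fully open they stand 13 mm farther back than shut.
Start: joints at [1.17, 0.053, 1.613, -0, 1.476, -0.119], TCP at [0.174, 0.6, 0.231] pointing down, gripper open.
Joint ranges: [-3.01, 3.01], [-1.01, 2.22], [0.06, 2.58], [-1.02, 4.17], [0.09, 2.62], [-3.14, 3.14]. Speed limits (rad/s): [2.57, 2.57, 3.14, 3.14, 3.14, 3.14].

### API

Orientations are given as a rotation vector (axis times angle).
In Python, from station import * gives the robot as it stands.
- The arm moves only by the tool arm_command, never from a script. Its argument "commands" is a list of rows, each an object of numbers: "dx", "dy", "dz": the shift along the tool's x, y, z in m; "wx", "wy", "wz": the turn, a rotation vector about the tool's x, y, z in degrees; "jaw": the opening in per cent of the stroke, from 0 (shut) to 100 (fully open). A call has 1 to 20 rows; each row shifts and turns the commanded pose from where the row before left it, along the tool's axes as they then stand; what a row does not reach is not made up. A row lasts 1/12 s, in which the tool goes at most 41.7 mm and 7.16 degrees, less where a joint would pass 70% of its speed; a pose out of reach is approached as far as the arm can. A call with a gripper value outside its range is refused whole. The fingers move at their own pace and stop on an object; "newtons" is the grip in N (left out, the last holds). Time passes only in rows, so rows that do not move let the fingers close. It gives the time, the measured TCP pose, the force and the opening at its end, in the units of the state.
- get_obs(): the state, without advancing time (a new reading comes with each control period).
- grab_frame(name): name is "scene" or "side" or "wrist"; returns the picture (420x560x3 uint8, red, green, blue); there is no depth.
- calibration(name): a dict with "fx", "fy", "cx", "cy" (pixels), "pose" (4x4, takes a point from camera to world coordinates); the wrist camera has in their place "mount" (4x4, takes a point from camera to tool coordinates, whose origin is the TCP and whose axes are the tool frame's). Camera axes: x right, y down, z forward; pixel columns grow to the right and rows downward; lengths in m; the calibration is good to about 2 mm. A picture is of the moment at which its call begins: read the wrist's pose just before it. calibration takes no time and is no camera call.
- hand_in(): hands the job in, once; it reports no verdict.
The state is a dict: "clock": time; "q": joint angles; "qd": joint speeds; "joint_efforts": joint torques, N m; "eef_pos": TCP position; "tool_rot": TCP orientation; "wrist_force": force on the tool from outside, world axes, zero at the start; "ft_torque": the same for the moment, N m; "width": finger opening in m.
Only numpy, scipy, OpenCV 4.12 (cv2) and the standard library are available. Lean on these libraries where they do the work, as an engineer would, in place of code of your own. Each camera call takes 0.05 s, during which the arm holds its last target.

## Working session

There is one attempt and no reset: what is moved stays moved. The work goes in short steps, Python scripts to look and compute and a tool call to move; the robot and the scene stay as the last step left them, time stands still between calls to the robot, and variables do not carry over. Pictures are saved under pics/ and viewed, and the job is handed in when it is done.

Besides the shell and the picture viewer there is one more tool, called after ">>>" by a JSON object that holds its "api" and its "payload", one argument or row to a line. arm_command: Moves the arm, as the interface text tells. Its arguments: {"type":"object","properties":{"commands":{"type":"array","items":{"type":"object","properties":{"dx":{"type":"number"},"dy":{"type":"number"},"dz":{"type":"number"},"wx":{"type":"number"},"wy":{"type":"number"},"wz":{"type":"number"},"jaw":{"type":"number"}}}},"newtons":{"type":"number"}},"required":["commands"]}

```bash
mkdir -p pics; ls; python3 - <<'E'
from station import *
import cv2
for n in ("scene","side","wrist"):
    cv2.imwrite(f"pics/{n}0.png",grab_frame(n)[:,:,::-1])
    c=calibration(n);print(n,{k:(v.round(4).tolist() if hasattr(v,'round') and hasattr(v,'tolist') else v) for k,v in c.items()})
print(get_obs())
E
```

```text
pics
scene {'fx': 387.4205642170038, 'fy': 387.4205642170038, 'cx': 276.30944297832656, 'cy': 210.32427000982142, 'pose': [[0.5892, -0.4407, 0.6772, -0.0164], [-0.808, -0.3238, 0.4923, -0.3444], [0.0023, -0.8372, -0.5469, 0.5888], [0.0, 0.0, 0.0, 1.0]]}
side {'fx': 499.8476522393141, 'fy': 499.8476522393141, 'cx': 283.76877662829565, 'cy': 212.46982942923822, 'pose': [[0.853, -0.2905, 0.4336, 0.1691], [-0.5219, -0.4796, 0.7054, -0.5687], [0.003, -0.828, -0.5607, 0.642], [0.0, 0.0, 0.0, 1.0]]}
wrist {'fx': 373.68831607636315, 'fy': 373.68831607636315, 'cx': 283.3959691116759, 'cy': 217.92027089610602, 'mount': [[0.0004, -0.2867, 0.958, -0.1425], [1.0, -0.0003, -0.0005, -0.0], [0.0004, 0.958, 0.2867, -0.0727], [0.0, 0.0, 0.0, 1.0]]}
{'clock': 0.15, 'q': array([ 1.16998687e+00,  5.32402156e-02,  1.61401173e+00, -9.94051524e-06,
        1.47596270e+00, -1.19028201e-01]), 'qd': array([ 3.87445690e-04, -2.47746840e-03, -4.00239061e-03, -3.96112790e-05,
        2.26470146e-04, -5.71776107e-04]), 'joint_efforts': array([ 7.64943834e-04, -3.94242311e+01, -3.70722663e+01, -1.75842520e-04,
        4.64657482e-03, -1.30008976e-05]), 'eef_pos': array([0.17361837, 0.59989055, 0.23030392]), 'tool_rot': array([ 0.21995322,  1.55986392, -0.22242629]), 'wrist_force': array([-0.182632  ,  0.86201648,  1.45599441]), 'ft_torque': array([0.07870676, 0.00164816, 0.00403146]), 'width': 0.08522339327578396}
```

View pics/scene0.png

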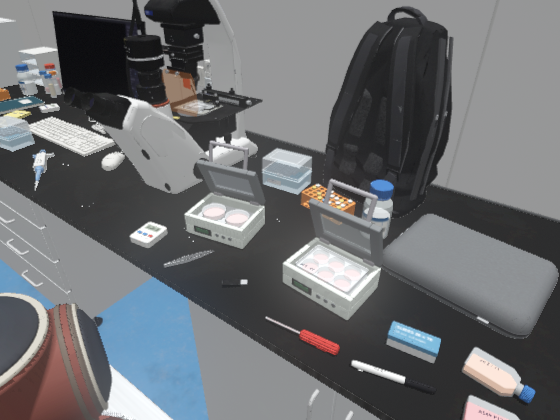

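View pics/side0.png

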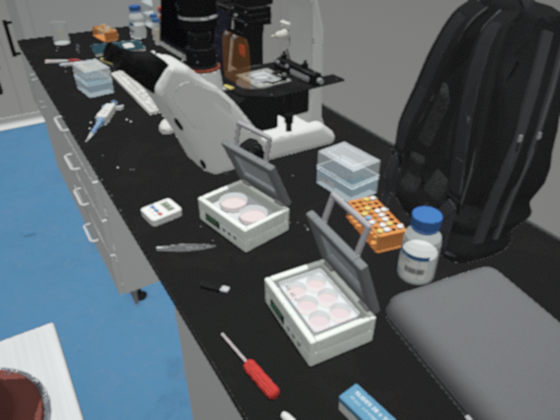

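View pics/wrist0.png

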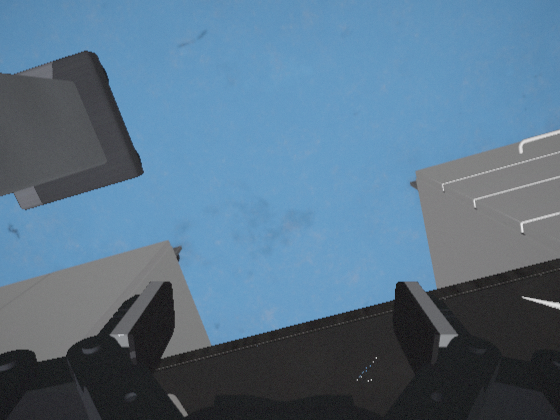

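The six-well plate is in the nearer, right-hand warmer (scene about 335,265; side about 320,300). The dishes are in the one further left. I'll enlarge both views next.

```bash
python3 - <<'E'
import cv2
a=cv2.imread("pics/scene0.png")[170:320,270:400];cv2.imwrite("pics/sc.png",cv2.resize(a,None,fx=4.0,fy=4.0,interpolation=cv2.INTER_CUBIC))
a=cv2.imread("pics/side0.png")[180:365,250:390];cv2.imwrite("pics/si.png",cv2.resize(a,None,fx=3.2,fy=3.2,interpolation=cv2.INTER_CUBIC))
E
```

```text
(no output)
```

View pics/sc.png

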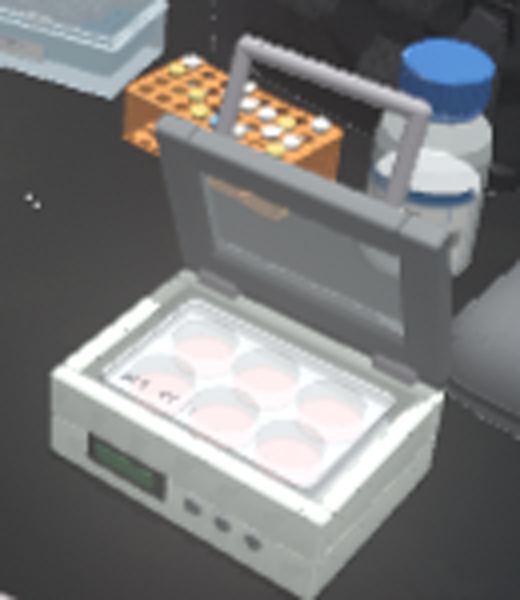

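View pics/si.png

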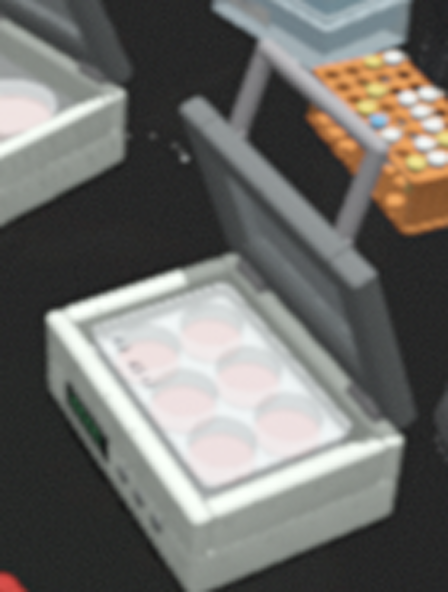

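```bash
cat >fit.py <<'E'
from station import *
import numpy as np
from scipy.optimize import least_squares
def bar(a,y): return [-.1544*np.cos(a+.289),y,.1544*np.sin(a+.289)]
# model pts (name): function of a
P=lambda a,b,hb:{'bl':bar(a,hb),'br':bar(a,-hb),'fl':[b-.12,.082,-.004],'fr':[b-.12,-.082,-.004],'Br':[b,-.082,-.004],'Bl':[b,.082,-.004],'frb':[b-.12,-.082,-.064],'flb':[b-.12,.082,-.064]}
# hinge x front->hinge; looking along +x, +y is left
obs={'scene':(np.array([270,170]),4.,dict(bl=(243,44),br=(422,108),fl=(55,375),fr=(318,520),Br=(442,395),Bl=(190,272),frb=(310,598),flb=(55,448))),
'side':(np.array([250,180]),3.2,dict(bl=(265,45),br=(380,145),fl=(50,318),fr=(200,518),Br=(402,437),Bl=(238,258),flb=(50,378),frb=(200,588)))}
cal={n:calibration(n) for n in obs}
def proj(n,p):
    c=cal[n];T=np.linalg.inv(c['pose']);q=T[:3,:3]@p+T[:3,3]
    return np.array([c['fx']*q[0]/q[2]+c['cx'],c['fy']*q[1]/q[2]+c['cy']])
def res(v,full=False):
    x,y,yaw,a,b,hb=v;R=np.array([[np.cos(yaw),-np.sin(yaw),0],[np.sin(yaw),np.cos(yaw),0],[0,0,1]])
    r=[];M=P(a,b,hb)
    for n,(o,s,d) in obs.items():
        for k,uv in d.items():
            e=proj(n,R@np.array(M[k])+[x,y,.064])-(np.array(uv)/s+o);r+=list(e)
            if full:print(n,k,e.round(2))
    return np.array(r+[(b-.002)/.002,(hb-.045)/.002])
if __name__=="__main__":
    s=least_squares(res,[.6,0,0,1.2,.002,.045],loss='soft_l1');print(s.x.round(4),s.cost);res(s.x,True)
    x,y,yaw,a=s.x[:4]
    for t in (a,1,.5,0):
        p=bar(t,0);print(round(t,3),x+np.cos(yaw)*p[0],y+np.sin(yaw)*p[0],.064+p[2])
E
python3 fit.py
```

```text
[ 0.5982 -0.083  -0.0741  1.2177  0.0022  0.0477] 28.193944732252536
scene bl [-0.27  0.01]
scene br [-1.76  0.26]
scene fl [-2.19 -1.85]
scene fr [ 0.49 -0.07]
scene Br [ 0.39 -1.92]
scene Bl [-2.19 -2.55]
scene frb [-0.82  2.54]
scene flb [-2.46  1.16]
side bl [1.46 0.94]
side br [0.35 0.75]
side fl [ 0.05 -1.85]
side fr [0.25 0.74]
side Br [ 2.51 -0.58]
side Bl [ 0.42 -2.99]
side flb [0.62 4.44]
side frb [-1.11  4.97]
1.218 0.5883698260201731 -0.08222019763929121 0.2180825565884733
1 0.5554205159500245 -0.0797731807553508 0.21231007228097937
0.5 0.4897538114839731 -0.07489637046102136 0.17356981672338617
0 0.4506479160864032 -0.0719921279717027 0.10800304865095631
```

```bash
python3 - <<'E'
from fit import *
import cv2
from scipy.spatial.transform import Rotation as Ro
def tri(a,b):
    A=[]
    for n,uv in (('scene',a),('side',b)):
        c=cal[n];K=np.array([[c['fx'],0,c['cx']],[0,c['fy'],c['cy']],[0,0,1]]);A.append((K@np.linalg.inv(c['pose'])[:3],np.array(uv,float).reshape(2,1)))
    X=cv2.triangulatePoints(A[0][0],A[1][0],A[0][1],A[1][1]);return (X[:3]/X[3]).ravel()
for k in obs['scene'][2]:
    print(k,tri(*[np.array(obs[n][2][k])/obs[n][1]+obs[n][0] for n in obs]).round(4))
o=get_obs();R=Ro.from_rotvec(o['tool_rot']).as_matrix();print(R.round(3))
yaw=-.074
for s in (1,-1):
    ty=s*np.array([np.cos(yaw),np.sin(yaw),0]);tx=np.array([0,0,-1.]);G=np.c_[tx,ty,np.cross(tx,ty)]
    print(s,np.degrees(Ro.from_matrix(R.T@G).as_rotvec()),G.round(3).tolist())
# other cover bar
print('dish fl fr',)
E
```

```text
bl [ 0.5864 -0.0378  0.2226]
br [ 0.5794 -0.1347  0.2239]
fl [ 0.4817 -0.0014  0.0643]
fr [ 0.4751 -0.1548  0.0596]
Br [ 0.5875 -0.1664  0.0625]
Bl [ 0.5978 -0.012   0.0637]
frb [ 0.4766 -0.1555  0.0082]
flb [ 0.4796 -0.003   0.0201]
[[-0.001  0.278  0.961]
 [-0.001  0.961 -0.278]
 [-1.    -0.002 -0.   ]]
1 [7.80950471e+01 5.41336145e-02 8.47205483e-02] [[0.0, 0.997, -0.074], [0.0, -0.074, -0.997], [-1.0, 0.0, -0.0]]
-1 [-1.01904910e+02 -8.96739160e-02  5.72986519e-02] [[0.0, -0.997, 0.074], [0.0, 0.074, 0.997], [-1.0, -0.0, 0.0]]
dish fl fr
```

```bash
cat >plan.py <<'E'
from station import *
import numpy as np
from scipy.spatial.transform import Rotation as Ro
def plan(wps,wx_total,nrows):
    """wps: world waypoints list incl current; distribute evenly"""
    w=np.array(wps,float);L=np.r_[0,np.cumsum(np.linalg.norm(np.diff(w,axis=0),axis=1))]
    R=Ro.from_rotvec(get_obs()['tool_rot']);s=np.linspace(0,L[-1],nrows+1)
    P=np.c_[[np.interp(s,L,w[:,i]) for i in range(3)]].T;c=P[0].copy();wx=round(wx_total/nrows,2)
    for k in range(nrows):
        d=R.inv().apply(P[k+1]-c).round(4);c=c+R.apply(d)
        print('{"dx":%g,"dy":%g,"dz":%g,"wx":%g},'%(*d,wx),end='')
        R=R*Ro.from_rotvec([np.radians(wx),0,0])
    print(c)
E
python3 - <<'E'
from plan import *
plan([[.1736,.6,.351],[.35,.25,.36],[.585,-.084,.36]],78.1,17)
E
```

```text
{"dx":-0.001,"dy":-0.0345,"dz":0.032,"wx":4.59},{"dx":-0.0011,"dy":-0.0318,"dz":0.0347,"wx":4.59},{"dx":-0.001,"dy":-0.0289,"dz":0.0372,"wx":4.59},{"dx":-0.001,"dy":-0.0259,"dz":0.0393,"wx":4.59},{"dx":-0.0011,"dy":-0.0226,"dz":0.0413,"wx":4.59},{"dx":-0.001,"dy":-0.0193,"dz":0.0429,"wx":4.59},{"dx":-0.001,"dy":-0.0158,"dz":0.0444,"wx":4.59},{"dx":-0.001,"dy":-0.0121,"dz":0.0454,"wx":4.59},{"dx":-0.0004,"dy":-0.0039,"dz":0.0469,"wx":4.59},{"dx":0.0001,"dy":0.0021,"dz":0.047,"wx":4.59},{"dx":0,"dy":0.0059,"dz":0.0467,"wx":4.59},{"dx":0.0001,"dy":0.0096,"dz":0.0461,"wx":4.59},{"dx":0,"dy":0.0132,"dz":0.0452,"wx":4.59},{"dx":0,"dy":0.0169,"dz":0.044,"wx":4.59},{"dx":0.0001,"dy":0.0203,"dz":0.0424,"wx":4.59},{"dx":0,"dy":0.0236,"dz":0.0408,"wx":4.59},{"dx":0.0001,"dy":0.0268,"dz":0.0387,"wx":4.59},[ 0.58499456 -0.08402243  0.3599676 ]
```

>>> {"api": "arm_command", "payload": {
  "commands": [
    {"dx":-0.03},
    {"dx":-0.03},
    {"dx":-0.03},
    {"dx":-0.03},
    {"dy":-0.024,"dz":0.0222},
    {"dy":-0.024,"dz":0.0222},
    {"dy":-0.024,"dz":0.0222},
    {"dy":-0.024,"dz":0.0222},
    {"dy":-0.024,"dz":0.0222},
    {"dy":-0.024,"dz":0.0222},
    {"dy":-0.024,"dz":0.0222},
    {"dy":-0.024,"dz":0.0222},
    {"dy":-0.024,"dz":0.0222},
    {"dy":-0.024,"dz":0.0222},
    {"dy":-0.024,"dz":0.0222},
    {"dy":-0.024,"dz":0.0222}
  ]
}}

```text
validation failed for argument at $.co...
```

```bash
python3 - <<'E'
from plan import *
o=get_obs();print(o['eef_pos'],o['q'].round(3))
plan([o['eef_pos'],[.585,-.084,.35]],78.1,16)
E
```

```text
[0.17361837 0.59989055 0.23030392] [ 1.17   0.053  1.614 -0.     1.476 -0.119]
{"dx":-0.0074,"dy":-0.0339,"dz":0.0366,"wx":4.88},{"dx":-0.0075,"dy":-0.0307,"dz":0.0393,"wx":4.88},{"dx":-0.0074,"dy":-0.0272,"dz":0.0418,"wx":4.88},{"dx":-0.0074,"dy":-0.0236,"dz":0.044,"wx":4.88},{"dx":-0.0075,"dy":-0.0198,"dz":0.0458,"wx":4.88},{"dx":-0.0074,"dy":-0.0157,"dz":0.0473,"wx":4.88},{"dx":-0.0074,"dy":-0.0117,"dz":0.0485,"wx":4.88},{"dx":-0.0075,"dy":-0.0075,"dz":0.0493,"wx":4.88},{"dx":-0.0074,"dy":-0.0033,"dz":0.0498,"wx":4.88},{"dx":-0.0074,"dy":0.0009,"dz":0.0499,"wx":4.88},{"dx":-0.0075,"dy":0.0052,"dz":0.0496,"wx":4.88},{"dx":-0.0074,"dy":0.0094,"dz":0.049,"wx":4.88},{"dx":-0.0074,"dy":0.0135,"dz":0.048,"wx":4.88},{"dx":-0.0075,"dy":0.0175,"dz":0.0467,"wx":4.88},{"dx":-0.0074,"dy":0.0215,"dz":0.0451,"wx":4.88},{"dx":-0.0074,"dy":0.0252,"dz":0.043,"wx":4.88},[ 0.58497665 -0.08397701  0.34997146]
```

>>> {"api": "arm_command", "payload": {
  "commands": [
    {"dx":-0.03,"dy":0,"dz":0,"wx":0,"wy":0,"wz":0,"jaw":100}
  ]
}}

```text
clock: 0.23
eef_pos: [0.1724, 0.5969, 0.2532]
tool_rot: [0.211, 1.563, -0.232]
wrist_force: [0.4, 0.3, -0.9]
width: 0.0853
```

>>> {"api": "arm_command", "payload": {
  "commands": [
    {"dx":-0.03,"dy":0,"dz":0},
    {"dx":-0.03,"dy":0,"dz":0},
    {"dx":-0.03,"dy":0,"dz":0}
  ]
}}

```text
validation failed for argument at $.co...
```

>>> {"api": "arm_command", "payload": {
  "commands": [
    {"dx":-0.03,"dy":0,"dz":0,"wx":0,"wy":0,"wz":0,"jaw":100},
    {"dx":-0.03,"dy":0,"dz":0,"wx":0,"wy":0,"wz":0,"jaw":100},
    {"dx":-0.03,"dy":0,"dz":0,"wx":0,"wy":0,"wz":0,"jaw":100},
    {"dx":0,"dy":-0.024,"dz":0.0222,"wx":0,"wy":0,"wz":0,"jaw":80},
    {"dx":0,"dy":-0.024,"dz":0.0222,"wx":0,"wy":0,"wz":0,"jaw":80},
    {"dx":0,"dy":-0.024,"dz":0.0222,"wx":0,"wy":0,"wz":0,"jaw":80},
    {"dx":0,"dy":-0.024,"dz":0.0222,"wx":0,"wy":0,"wz":0,"jaw":80},
    {"dx":0,"dy":-0.024,"dz":0.0222,"wx":0,"wy":0,"wz":0,"jaw":80},
    {"dx":0,"dy":-0.024,"dz":0.0222,"wx":0,"wy":0,"wz":0,"jaw":80},
    {"dx":0,"dy":-0.024,"dz":0.0222,"wx":0,"wy":0,"wz":0,"jaw":80},
    {"dx":0,"dy":-0.024,"dz":0.0222,"wx":0,"wy":0,"wz":0,"jaw":80},
    {"dx":0,"dy":-0.024,"dz":0.0222,"wx":0,"wy":0,"wz":0,"jaw":80},
    {"dx":0,"dy":-0.024,"dz":0.0222,"wx":0,"wy":0,"wz":0,"jaw":80},
    {"dx":0,"dy":-0.024,"dz":0.0222,"wx":0,"wy":0,"wz":0,"jaw":80},
    {"dx":0,"dy":-0.024,"dz":0.0222,"wx":0,"wy":0,"wz":0,"jaw":80}
  ]
}}

```text
clock: 1.48
eef_pos: [0.3498, 0.2481, 0.351]
tool_rot: [0.221, 1.559, -0.221]
wrist_force: [0.9, -0.4, -1.6]
width: 0.0687
```

```bash
python3 - <<'E'
from plan import *
o=get_obs();print(o['eef_pos'],o['q'].round(3))
plan([o['eef_pos'],[.585,-.084,.35]],78.1,16)
E
```

```text
[0.34977966 0.24810389 0.35104204] [ 0.443 -0.475  1.868 -0.     1.748 -0.846]
{"dx":0.0001,"dy":-0.0159,"dz":0.0199,"wx":4.88},{"dx":0,"dy":-0.0141,"dz":0.0212,"wx":4.88},{"dx":0.0001,"dy":-0.0122,"dz":0.0222,"wx":4.88},{"dx":0.0001,"dy":-0.0103,"dz":0.0233,"wx":4.88},{"dx":0,"dy":-0.0083,"dz":0.024,"wx":4.88},{"dx":0.0001,"dy":-0.0063,"dz":0.0247,"wx":4.88},{"dx":0.0001,"dy":-0.0041,"dz":0.0251,"wx":4.88},{"dx":0,"dy":-0.0019,"dz":0.0254,"wx":4.88},{"dx":0.0001,"dy":0.0002,"dz":0.0254,"wx":4.88},{"dx":0.0001,"dy":0.0024,"dz":0.0253,"wx":4.88},{"dx":0,"dy":0.0045,"dz":0.025,"wx":4.88},{"dx":0.0001,"dy":0.0066,"dz":0.0246,"wx":4.88},{"dx":0.0001,"dy":0.0087,"dz":0.0239,"wx":4.88},{"dx":0,"dy":0.0107,"dz":0.0231,"wx":4.88},{"dx":0.0001,"dy":0.0127,"dz":0.0221,"wx":4.88},{"dx":0,"dy":0.0144,"dz":0.0209,"wx":4.88},[ 0.58499666 -0.08401399  0.3500487 ]
```

>>> {"api": "arm_command", "payload": {
  "commands": [
    {"dx":0,"dy":-0.016,"dz":0.02,"wx":4.88,"wy":0,"wz":0,"jaw":80},
    {"dx":0,"dy":-0.014,"dz":0.021,"wx":4.88,"wy":0,"wz":0,"jaw":80},
    {"dx":0,"dy":-0.012,"dz":0.022,"wx":4.88,"wy":0,"wz":0,"jaw":80},
    {"dx":0,"dy":-0.01,"dz":0.023,"wx":4.88,"wy":0,"wz":0,"jaw":80},
    {"dx":0,"dy":-0.008,"dz":0.024,"wx":4.88,"wy":0,"wz":0,"jaw":80},
    {"dx":0,"dy":-0.006,"dz":0.025,"wx":4.88,"wy":0,"wz":0,"jaw":80},
    {"dx":0,"dy":-0.004,"dz":0.025,"wx":4.88,"wy":0,"wz":0,"jaw":80},
    {"dx":0,"dy":-0.002,"dz":0.0255,"wx":4.88,"wy":0,"wz":0,"jaw":80},
    {"dx":0,"dy":0,"dz":0.0255,"wx":4.88,"wy":0,"wz":0,"jaw":80},
    {"dx":0,"dy":0.0024,"dz":0.0255,"wx":4.88,"wy":0,"wz":0,"jaw":80},
    {"dx":0,"dy":0.0045,"dz":0.025,"wx":4.88,"wy":0,"wz":0,"jaw":80},
    {"dx":0,"dy":0.0066,"dz":0.0245,"wx":4.88,"wy":0,"wz":0,"jaw":80},
    {"dx":0,"dy":0.0087,"dz":0.024,"wx":4.88,"wy":0,"wz":0,"jaw":80},
    {"dx":0,"dy":0.0107,"dz":0.023,"wx":4.88,"wy":0,"wz":0,"jaw":80},
    {"dx":0,"dy":0.0127,"dz":0.022,"wx":4.88,"wy":0,"wz":0,"jaw":80},
    {"dx":0,"dy":0.0144,"dz":0.021,"wx":4.88,"wy":0,"wz":0,"jaw":80},
    {"dx":0,"dy":0,"dz":0,"wx":0,"wy":0,"wz":0,"jaw":80},
    {"dx":0,"dy":0,"dz":0,"wx":0,"wy":0,"wz":0,"jaw":80}
  ]
}}

```text
clock: 2.98
eef_pos: [0.585, -0.0826, 0.3502]
tool_rot: [1.263, 1.175, -1.265]
wrist_force: [0.2, 0.1, -0.3]
width: 0.0682
```

```bash
python3 - <<'E'
from station import *
import cv2
o=get_obs();print(o['eef_pos'],o['tool_rot'],o['q'].round(3))
cv2.imwrite("pics/w1.png",grab_frame("wrist")[:,:,::-1])
E
```

```text
[ 0.5850105  -0.08262378  0.35024472] [ 1.26348739  1.17501318 -1.2650696 ] [-0.266 -0.07   1.539  0.     1.674 -0.192]
```

View pics/w1.png

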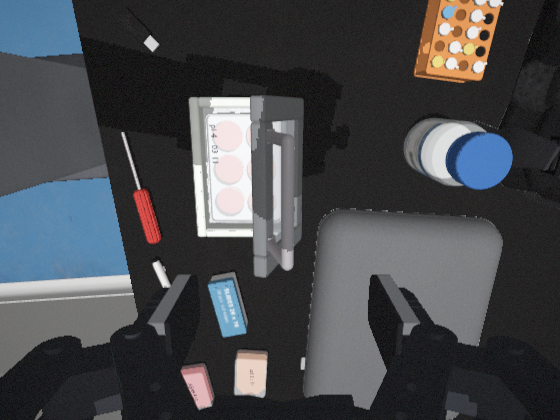

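The wrist view shows the plate warmer's bar nearly vertical in the image, from about (288,138) to (287,264), centred between the fingers. I'll intersect those rays with z ≈ 0.218.

```bash
python3 - <<'E'
from plan import *
o=get_obs();c=calibration('wrist');M=c['mount'];R=Ro.from_rotvec(o['tool_rot']).as_matrix()
E=[]
for uv in ((288,138),(287,264)):
    d=R@M[:3,:3]@np.array([(uv[0]-c['cx'])/c['fx'],(uv[1]-c['cy'])/c['fy'],1]);p=R@M[:3,3]+o['eef_pos']
    X=p+d*(.218-p[2])/d[2];E.append(X);print(X)
m=(E[0]+E[1])/2;print(m,np.linalg.norm(E[0]-E[1]),np.arctan2(-(E[0]-E[1])[0],(E[0]-E[1])[1]))
print(R.round(3), R.T@(m-o['eef_pos']))
E
```

```text
[ 0.5919152  -0.03149165  0.218     ]
[ 0.58418992 -0.12982687  0.218     ]
[ 0.58805256 -0.08065926  0.218     ] 0.09863820368933252 -0.07839966667464741
[[-0.001  0.997 -0.073]
 [ 0.001 -0.073 -0.997]
 [-1.    -0.001 -0.001]] [ 0.1326636   0.00337095 -0.00138422]
```

>>> {"api": "arm_command", "payload": {
  "newtons": 30,
  "commands": [
    {"dx":0.02,"dy":0.003,"dz":-0.001,"wx":0,"wy":0,"wz":0,"jaw":80},
    {"dx":0.02,"dy":0,"dz":0,"wx":0,"wy":0,"wz":0,"jaw":80},
    {"dx":0.02,"dy":0,"dz":0,"wx":0,"wy":0,"wz":0,"jaw":80},
    {"dx":0.02,"dy":0,"dz":0,"wx":0,"wy":0,"wz":0,"jaw":80},
    {"dx":0.02,"dy":0,"dz":0,"wx":0,"wy":0,"wz":0,"jaw":80},
    {"dx":0.015,"dy":0,"dz":0,"wx":0,"wy":0,"wz":0,"jaw":80},
    {"dx":0.015,"dy":0,"dz":0,"wx":0,"wy":0,"wz":0,"jaw":80},
    {"dx":0.012,"dy":0,"dz":0,"wx":0,"wy":0,"wz":0,"jaw":80},
    {"dx":0.011,"dy":0,"dz":0,"wx":0,"wy":0,"wz":0,"jaw":80},
    {"dx":0,"dy":0,"dz":0,"wx":0,"wy":0,"wz":0,"jaw":60},
    {"dx":0,"dy":0,"dz":0,"wx":0,"wy":0,"wz":0,"jaw":60}
  ]
}}

```text
clock: 3.95
eef_pos: [0.5877, -0.0806, 0.198]
tool_rot: [1.263, 1.175, -1.263]
wrist_force: [-0.2, 0.6, -0.5]
width: 0.0514
```

```bash
python3 - <<'E'
from station import *
import cv2
o=get_obs();print(o['eef_pos'],o['wrist_force'])
cv2.imwrite("pics/w2.png",grab_frame("wrist")[:,:,::-1])
a=grab_frame("side")[120:365,220:420,::-1];cv2.imwrite("pics/s2.png",cv2.resize(a,None,fx=2.4,fy=2.4,interpolation=cv2.INTER_CUBIC))
E
```

```text
[ 0.58770431 -0.08063805  0.1979888 ] [-0.22564541  0.56634548 -0.49808931]
```

View pics/w2.png

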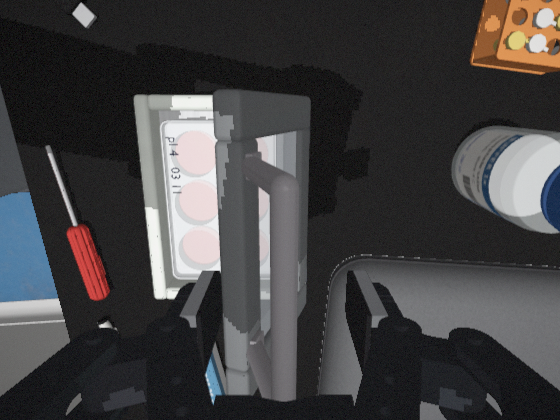

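View pics/s2.png

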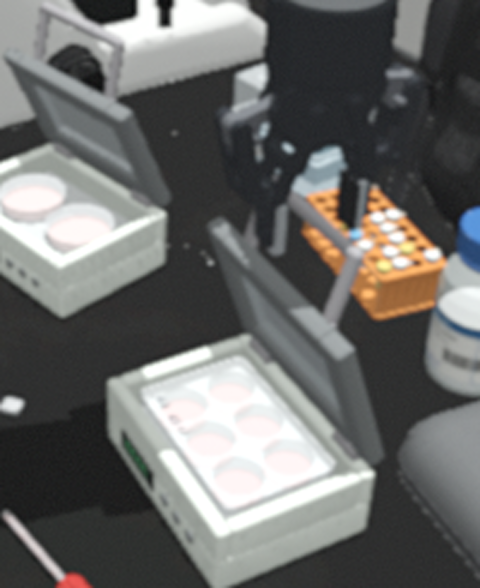

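The fingers straddle the bar: it is at column 285, with the pads at about 212 and 352. Now I'll close.

>>> {"api": "arm_command", "payload": {
  "newtons": 30,
  "commands": [
    {"dx":0,"dy":0,"dz":0,"wx":0,"wy":0,"wz":0,"jaw":25},
    {"dx":0,"dy":0,"dz":0,"wx":0,"wy":0,"wz":0,"jaw":25},
    {"dx":0,"dy":0,"dz":0,"wx":0,"wy":0,"wz":0,"jaw":15},
    {"dx":0,"dy":0,"dz":0,"wx":0,"wy":0,"wz":0,"jaw":0},
    {"dx":0,"dy":0,"dz":0,"wx":0,"wy":0,"wz":0,"jaw":0},
    {"dx":0,"dy":0,"dz":0,"wx":0,"wy":0,"wz":0,"jaw":0},
    {"dx":0,"dy":0,"dz":0,"wx":0,"wy":0,"wz":0,"jaw":0},
    {"dx":0,"dy":0,"dz":0,"wx":0,"wy":0,"wz":0,"jaw":0}
  ]
}}

```text
clock: 4.72
eef_pos: [0.5884, -0.0812, 0.199]
tool_rot: [1.264, 1.172, -1.263]
wrist_force: [-2.0, -0.0, 4.7]
width: 0.0084
```

```bash
python3 - <<'E'
from station import *
import cv2
o=get_obs();print(o['eef_pos'],o['wrist_force'],o['ft_torque'],o['width'])
cv2.imwrite("pics/w3.png",grab_frame("wrist")[150:,100:460,::-1])
E
```

```text
[ 0.58835036 -0.08118562  0.19904193] [-2.04141098 -0.00521229  4.68302583] [-0.01207079  0.10020391 -0.01651441] 0.008424250122856816
```

View pics/w3.png

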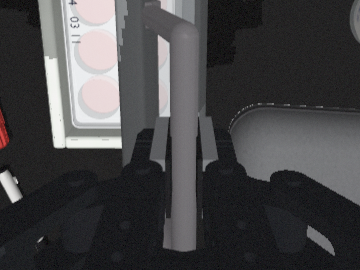

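The bar is gripped. Next I'll work out the arc steps.

```bash
cat >arc.py <<'E'
import numpy as np
def arc(a0,a1,n):
    a=np.linspace(a0,a1,n+1)+.289
    x=-.1544*np.cos(a);z=.1544*np.sin(a)
    for i in range(n): print('dx %.4f dy %.4f'%(z[i]-z[i+1],x[i+1]-x[i]))
E
python3 -c "
from arc import *
arc(1.217,.8,12);print();arc(.8,.4,12);print();arc(.4,0,14)"
```

```text
dx 0.0004 dy -0.0053
dx 0.0006 dy -0.0053
dx 0.0008 dy -0.0053
dx 0.0010 dy -0.0053
dx 0.0012 dy -0.0052
dx 0.0014 dy -0.0052
dx 0.0015 dy -0.0051
dx 0.0017 dy -0.0051
dx 0.0019 dy -0.0050
dx 0.0021 dy -0.0050
dx 0.0022 dy -0.0049
dx 0.0024 dy -0.0048

dx 0.0025 dy -0.0045
dx 0.0026 dy -0.0044
dx 0.0028 dy -0.0043
dx 0.0029 dy -0.0043
dx 0.0030 dy -0.0042
dx 0.0032 dy -0.0040
dx 0.0033 dy -0.0039
dx 0.0034 dy -0.0038
dx 0.0036 dy -0.0037
dx 0.0037 dy -0.0036
dx 0.0038 dy -0.0035
dx 0.0039 dy -0.0033

dx 0.0034 dy -0.0028
dx 0.0035 dy -0.0027
dx 0.0036 dy -0.0026
dx 0.0037 dy -0.0025
dx 0.0037 dy -0.0023
dx 0.0038 dy -0.0022
dx 0.0039 dy -0.0021
dx 0.0039 dy -0.0020
dx 0.0040 dy -0.0019
dx 0.0040 dy -0.0018
dx 0.0041 dy -0.0017
dx 0.0041 dy -0.0016
dx 0.0042 dy -0.0014
dx 0.0042 dy -0.0013
```

>>> {"api": "arm_command", "payload": {
  "commands": [
    {"dx":0.0004,"dy":-0.0053,"dz":0,"wx":0,"wy":0,"wz":0,"jaw":0},
    {"dx":0.0006,"dy":-0.0053,"dz":0,"wx":0,"wy":0,"wz":0,"jaw":0},
    {"dx":0.0008,"dy":-0.0053,"dz":0,"wx":0,"wy":0,"wz":0,"jaw":0},
    {"dx":0.001,"dy":-0.0053,"dz":0,"wx":0,"wy":0,"wz":0,"jaw":0},
    {"dx":0.0012,"dy":-0.0052,"dz":0,"wx":0,"wy":0,"wz":0,"jaw":0},
    {"dx":0.0014,"dy":-0.0052,"dz":0,"wx":0,"wy":0,"wz":0,"jaw":0}
  ]
}}

```text
clock: 5.27
eef_pos: [0.5564, -0.0787, 0.1936]
tool_rot: [1.264, 1.172, -1.262]
wrist_force: [-1.4, 0.3, 7.0]
width: 0.0086
```

```bash
python3 - <<'E'
from station import *
import cv2
o=get_obs();print(o['eef_pos'],o['wrist_force'],o['ft_torque'],o['width'])
a=grab_frame("side")[120:365,220:420,::-1];cv2.imwrite("pics/s4.png",cv2.resize(a,None,fx=2.4,fy=2.4,interpolation=cv2.INTER_CUBIC))
E
```

```text
[ 0.55636677 -0.07873537  0.19355247] [-1.406853    0.28526172  6.98572002] [ 0.11432588 -0.14713616 -0.07464747] 0.008598596014115438
```

View pics/s4.png

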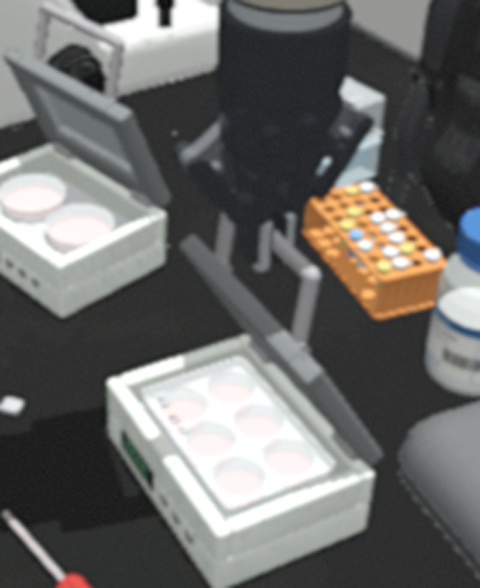

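The cover follows the arm and the forces stay small (7 N).

>>> {"api": "arm_command", "payload": {
  "commands": [
    {"dx":0.001,"dy":-0.0051,"dz":0,"wx":0,"wy":0,"wz":0,"jaw":0},
    {"dx":0.0014,"dy":-0.0051,"dz":0,"wx":0,"wy":0,"wz":0,"jaw":0},
    {"dx":0.0018,"dy":-0.005,"dz":0,"wx":0,"wy":0,"wz":0,"jaw":0},
    {"dx":0.0021,"dy":-0.005,"dz":0,"wx":0,"wy":0,"wz":0,"jaw":0},
    {"dx":0.0022,"dy":-0.0049,"dz":0,"wx":0,"wy":0,"wz":0,"jaw":0},
    {"dx":0.0024,"dy":-0.0048,"dz":0,"wx":0,"wy":0,"wz":0,"jaw":0}
  ]
}}

```text
clock: 5.82
eef_pos: [0.5259, -0.0764, 0.1813]
tool_rot: [1.263, 1.174, -1.264]
wrist_force: [0.8, -0.3, 1.7]
width: 0.0089
```

>>> {"api": "arm_command", "payload": {
  "commands": [
    {"dx":0.0025,"dy":-0.0045,"dz":0,"wx":0,"wy":0,"wz":0,"jaw":0},
    {"dx":0.0026,"dy":-0.0044,"dz":0,"wx":0,"wy":0,"wz":0,"jaw":0},
    {"dx":0.0028,"dy":-0.0043,"dz":0,"wx":0,"wy":0,"wz":0,"jaw":0},
    {"dx":0.0029,"dy":-0.0043,"dz":0,"wx":0,"wy":0,"wz":0,"jaw":0},
    {"dx":0.003,"dy":-0.0042,"dz":0,"wx":0,"wy":0,"wz":0,"jaw":0},
    {"dx":0.0032,"dy":-0.004,"dz":0,"wx":0,"wy":0,"wz":0,"jaw":0}
  ]
}}

```text
clock: 6.32
eef_pos: [0.5007, -0.0745, 0.1645]
tool_rot: [1.263, 1.174, -1.263]
wrist_force: [0.9, 1.3, -0.1]
width: 0.0088
```

>>> {"api": "arm_command", "payload": {
  "commands": [
    {"dx":0.0033,"dy":-0.0039,"dz":0,"wx":0,"wy":0,"wz":0,"jaw":0},
    {"dx":0.0034,"dy":-0.0038,"dz":0,"wx":0,"wy":0,"wz":0,"jaw":0},
    {"dx":0.0036,"dy":-0.0037,"dz":0,"wx":0,"wy":0,"wz":0,"jaw":0},
    {"dx":0.0037,"dy":-0.0036,"dz":0,"wx":0,"wy":0,"wz":0,"jaw":0},
    {"dx":0.0038,"dy":-0.0035,"dz":0,"wx":0,"wy":0,"wz":0,"jaw":0},
    {"dx":0.0039,"dy":-0.0033,"dz":0,"wx":0,"wy":0,"wz":0,"jaw":0}
  ]
}}

```text
clock: 6.82
eef_pos: [0.4787, -0.0728, 0.143]
tool_rot: [1.263, 1.174, -1.264]
wrist_force: [-0.7, 2.0, 3.6]
width: 0.0092
```

>>> {"api": "arm_command", "payload": {
  "commands": [
    {"dx":0.0034,"dy":-0.0028,"dz":0,"wx":0,"wy":0,"wz":0,"jaw":0},
    {"dx":0.0035,"dy":-0.0027,"dz":0,"wx":0,"wy":0,"wz":0,"jaw":0},
    {"dx":0.0036,"dy":-0.0026,"dz":0,"wx":0,"wy":0,"wz":0,"jaw":0},
    {"dx":0.0037,"dy":-0.0025,"dz":0,"wx":0,"wy":0,"wz":0,"jaw":0},
    {"dx":0.0037,"dy":-0.0023,"dz":0,"wx":0,"wy":0,"wz":0,"jaw":0},
    {"dx":0.0038,"dy":-0.0022,"dz":0,"wx":0,"wy":0,"wz":0,"jaw":0},
    {"dx":0.0039,"dy":-0.0021,"dz":0,"wx":0,"wy":0,"wz":0,"jaw":0}
  ]
}}

```text
clock: 7.4
eef_pos: [0.461, -0.0715, 0.117]
tool_rot: [1.262, 1.176, -1.265]
wrist_force: [-6.0, 4.0, 4.6]
width: 0.0085
```

```bash
python3 - <<'E'
from station import *
import cv2
o=get_obs();print(o['eef_pos'],o['wrist_force'],o['ft_torque'],o['width'])
a=grab_frame("side")[120:365,220:420,::-1];cv2.imwrite("pics/s5.png",cv2.resize(a,None,fx=2.4,fy=2.4,interpolation=cv2.INTER_CUBIC))
E
python3 -c "
from arc import *
arc(.2,0,12)"
```

```text
[ 0.46095368 -0.07149947  0.11700429] [-6.04456592  4.00358847  4.64276904] [ 0.40488894  0.60574176 -0.03615387] 0.008539966995019556
dx 0.0023 dy -0.0012
dx 0.0023 dy -0.0012
dx 0.0023 dy -0.0011
dx 0.0023 dy -0.0011
dx 0.0024 dy -0.0010
dx 0.0024 dy -0.0010
dx 0.0024 dy -0.0010
dx 0.0024 dy -0.0009
dx 0.0024 dy -0.0009
dx 0.0024 dy -0.0008
dx 0.0024 dy -0.0008
dx 0.0025 dy -0.0008
```

View pics/s5.png

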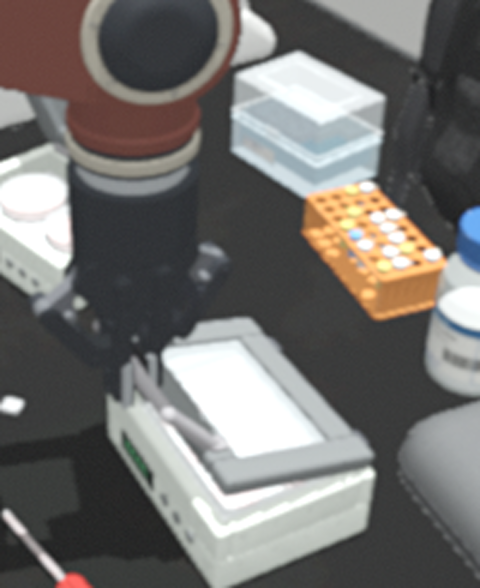

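>>> {"api": "arm_command", "payload": {
  "commands": [
    {"dx":0.0023,"dy":-0.0018,"dz":-0.0003,"wx":0,"wy":0,"wz":0,"jaw":0},
    {"dx":0.0023,"dy":-0.0018,"dz":-0.0003,"wx":0,"wy":0,"wz":0,"jaw":0},
    {"dx":0.0023,"dy":-0.0013,"dz":-0.0003,"wx":0,"wy":0,"wz":0,"jaw":0},
    {"dx":0.0023,"dy":-0.0011,"dz":0,"wx":0,"wy":0,"wz":0,"jaw":0},
    {"dx":0.0024,"dy":-0.001,"dz":0,"wx":0,"wy":0,"wz":0,"jaw":0},
    {"dx":0.0024,"dy":-0.001,"dz":0,"wx":0,"wy":0,"wz":0,"jaw":0},
    {"dx":0.0024,"dy":-0.001,"dz":0,"wx":0,"wy":0,"wz":0,"jaw":0}
  ]
}}

```text
clock: 8.03
eef_pos: [0.4533, -0.0708, 0.1012]
tool_rot: [1.263, 1.172, -1.264]
wrist_force: [-1.3, -2.6, 1.2]
width: 0.0086
```

>>> {"api": "arm_command", "payload": {
  "commands": [
    {"dx":0.0024,"dy":-0.0009,"dz":0,"wx":0,"wy":0,"wz":0,"jaw":0},
    {"dx":0.0024,"dy":-0.0009,"dz":0,"wx":0,"wy":0,"wz":0,"jaw":0}
  ]
}}

```text
clock: 8.2
eef_pos: [0.4514, -0.0706, 0.0963]
tool_rot: [1.262, 1.173, -1.264]
wrist_force: [-1.7, -5.5, 1.0]
width: 0.0089
```

>>> {"api": "arm_command", "payload": {
  "commands": [
    {"dx":0.002,"dy":-0.0007,"dz":0.0003,"wx":0,"wy":0,"wz":0,"jaw":0},
    {"dx":0.002,"dy":-0.0007,"dz":0.0003,"wx":0,"wy":0,"wz":0,"jaw":0},
    {"dx":0.0015,"dy":-0.0005,"dz":0,"wx":0,"wy":0,"wz":0,"jaw":0},
    {"dx":0,"dy":0,"dz":0,"wx":0,"wy":0,"wz":0,"jaw":0}
  ]
}}

```text
clock: 8.53
eef_pos: [0.4492, -0.0704, 0.0904]
tool_rot: [1.263, 1.174, -1.264]
wrist_force: [-0.0, -3.2, -1.6]
width: 0.0087
```

>>> {"api": "arm_command", "payload": {
  "commands": [
    {"dx":0.001,"dy":-0.0003,"dz":0,"wx":0,"wy":0,"wz":0,"jaw":0},
    {"dx":0.001,"dy":-0.0003,"dz":0,"wx":0,"wy":0,"wz":0,"jaw":0},
    {"dx":0,"dy":0,"dz":0,"wx":0,"wy":0,"wz":0,"jaw":0}
  ]
}}

```text
clock: 8.78
eef_pos: [0.4487, -0.0704, 0.0887]
tool_rot: [1.263, 1.174, -1.264]
wrist_force: [-2.3, -2.3, -0.9]
width: 0.0089
```

>>> {"api": "arm_command", "payload": {
  "commands": [
    {"dx":0.001,"dy":-0.0003,"dz":0,"wx":0,"wy":0,"wz":0,"jaw":0},
    {"dx":0.001,"dy":-0.0003,"dz":0,"wx":0,"wy":0,"wz":0,"jaw":0},
    {"dx":0,"dy":0,"dz":0,"wx":0,"wy":0,"wz":0,"jaw":0}
  ]
}}

```text
clock: 9.03
eef_pos: [0.448, -0.0704, 0.0867]
tool_rot: [1.263, 1.174, -1.264]
wrist_force: [-3.1, -2.4, 1.5]
width: 0.0089
```

```bash
python3 - <<'E'
from station import *
import cv2
o=get_obs();print(o['eef_pos'],o['wrist_force'],o['ft_torque'],o['width'])
for n,s in(("side",(slice(190,370),slice(220,420))),("scene",(slice(180,330),slice(250,420)))):
    a=grab_frame(n)[s][:,:,::-1];cv2.imwrite(f"pics/{n}6.png",cv2.resize(a,None,fx=3.2,fy=3.2,interpolation=cv2.INTER_CUBIC))
E
```

```text
[ 0.44798413 -0.07035117  0.08669452] [-3.10287957 -2.44059481  1.53622233] [-0.40398385  0.24220878 -0.01249127] 0.008936446462291574
```

View pics/side6.png

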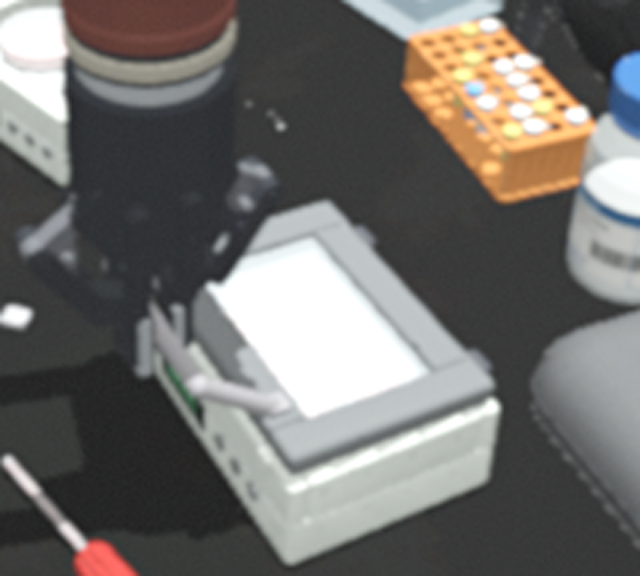

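View pics/scene6.png

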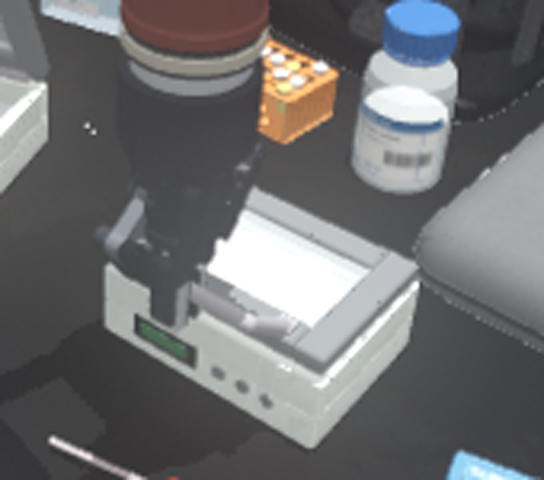

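The cover looks level on its rim. I'll press lightly to confirm it is seated.

>>> {"api": "arm_command", "payload": {
  "commands": [
    {"dx":0.001,"dy":0.0002,"dz":0,"wx":0,"wy":0,"wz":0,"jaw":0},
    {"dx":0.001,"dy":0.0002,"dz":0,"wx":0,"wy":0,"wz":0,"jaw":0},
    {"dx":0,"dy":0,"dz":0,"wx":0,"wy":0,"wz":0,"jaw":0}
  ]
}}

```text
clock: 9.38
eef_pos: [0.4472, -0.0703, 0.0842]
tool_rot: [1.261, 1.177, -1.266]
wrist_force: [-5.3, -2.4, 2.8]
width: 0.009
```

>>> {"api": "arm_command", "payload": {
  "commands": [
    {"dx":0.001,"dy":0.0002,"dz":0,"wx":0,"wy":0,"wz":0,"jaw":0},
    {"dx":0,"dy":0,"dz":0,"wx":0,"wy":0,"wz":0,"jaw":0}
  ]
}}

```text
clock: 9.55
eef_pos: [0.4469, -0.0702, 0.083]
tool_rot: [1.261, 1.178, -1.267]
wrist_force: [-7.8, -2.8, 2.1]
width: 0.0088
```

```bash
python3 - <<'E'
from station import *
import cv2
from scipy.spatial.transform import Rotation as Ro
o=get_obs();print(o['eef_pos'],o['wrist_force'],o['ft_torque'],Ro.from_rotvec(o['tool_rot']).as_matrix().round(3))
cv2.imwrite("pics/w7.png",grab_frame("wrist")[:,:,::-1])
for n,s in(("side",(slice(220,370),slice(240,390))),):
    a=grab_frame(n)[s][:,:,::-1];cv2.imwrite(f"pics/{n}7.png",cv2.resize(a,None,fx=4,fy=4,interpolation=cv2.INTER_CUBIC))
E
```

```text
[ 0.44686738 -0.0702275   0.08302632] [-7.79720388 -2.84294248  2.13082911] [-0.3605789   1.13542728 -0.00120432] [[-0.006  0.997 -0.073]
 [ 0.001 -0.073 -0.997]
 [-1.    -0.006 -0.   ]]
```

View pics/side7.png

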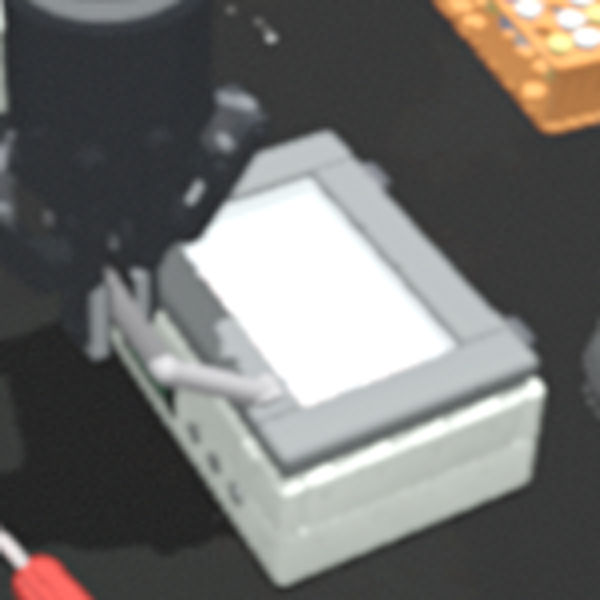

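View pics/w7.png

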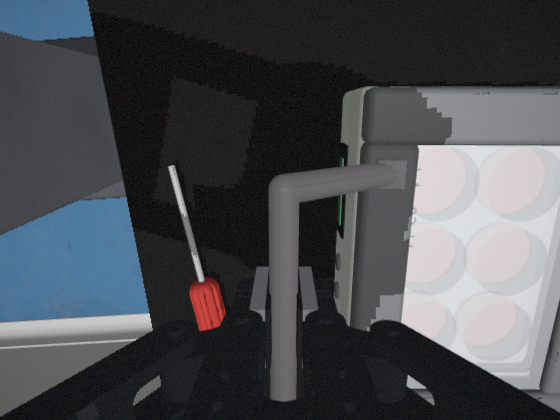

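```bash
python3 - <<'E'
from fit import *
v=least_squares(res,[.6,0,0,1.2,.002,.045],loss='soft_l1').x
x,y,yaw=v[:3];R=np.array([[np.cos(yaw),-np.sin(yaw),0],[np.sin(yaw),np.cos(yaw),0],[0,0,1]])
for a in (0,.03,.06,.1):
    print(a,proj('side',R@np.array(bar(a,-.045))+[x,y,.064]).round(1), 'edge corner top',proj('side',R@np.array([-.116*np.cos(a)+.013*np.sin(a),-.081,.116*np.sin(a)+.013*np.cos(a)])+[x,y,.064]).round(1),
     'bot',proj('side',R@np.array([-.116*np.cos(a)-.001*np.sin(a),-.081,.116*np.sin(a)-.001*np.cos(a)])+[x,y,.064]).round(1))
E
```

```text
0 [283.7 310.4] edge corner top [313.9 333.9] bot [313.5 340.4]
0.03 [284.5 307.9] edge corner top [314.2 332.2] bot [313.6 338.8]
0.06 [285.4 305.4] edge corner top [314.6 330.4] bot [313.8 337.1]
0.1 [286.8 302.1] edge corner top [315.3 328.1] bot [314.1 334.9]
```

The elbow of the bar sits at (282,312) in the side view. The model predicts (284,310) at 0 rad, so the cover is down, and the last few mm were the pads sliding on the bar. I'll open partly so the rear finger stays clear of the cover, then lift straight up.

>>> {"api": "arm_command", "payload": {
  "commands": [
    {"dx":0,"dy":0,"dz":0,"wx":0,"wy":0,"wz":0,"jaw":30},
    {"dx":0,"dy":0,"dz":0,"wx":0,"wy":0,"wz":0,"jaw":30},
    {"dx":0,"dy":0,"dz":0,"wx":0,"wy":0,"wz":0,"jaw":30},
    {"dx":0,"dy":0,"dz":0,"wx":0,"wy":0,"wz":0,"jaw":30}
  ]
}}

```text
clock: 9.98
eef_pos: [0.4494, -0.0703, 0.0842]
tool_rot: [1.264, 1.173, -1.262]
wrist_force: [-0.2, 1.3, -0.3]
width: 0.0256
```

```bash
python3 - <<'E'
from station import *
import cv2
o=get_obs();print(o['eef_pos'],o['wrist_force'],o['ft_torque'],o['width'])
cv2.imwrite("pics/w8.png",grab_frame("wrist")[:,:,::-1])
E
```

```text
[ 0.449389   -0.07031397  0.08421413] [-0.15133784  1.33964544 -0.33405988] [ 0.03130475 -0.02923102  0.00576831] 0.02559637664152074
```

View pics/w8.png

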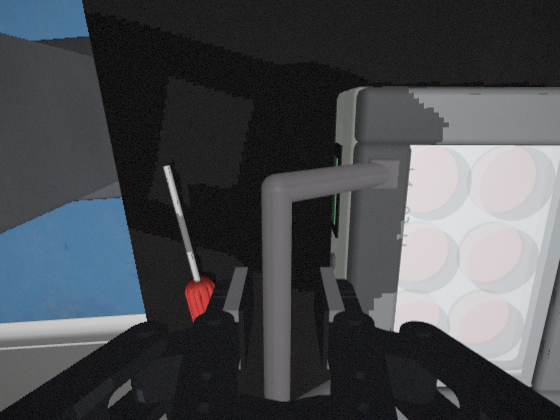

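The bar is free between the pads and the force is about 0. Now I'll lift clear.

>>> {"api": "arm_command", "payload": {
  "commands": [
    {"dx":-0.006,"dy":0,"dz":0,"wx":0,"wy":0,"wz":0,"jaw":30},
    {"dx":-0.01,"dy":0,"dz":0,"wx":0,"wy":0,"wz":0,"jaw":30},
    {"dx":-0.015,"dy":0,"dz":0,"wx":0,"wy":0,"wz":0,"jaw":30},
    {"dx":-0.02,"dy":0,"dz":0,"wx":0,"wy":0,"wz":0,"jaw":30},
    {"dx":-0.025,"dy":0,"dz":0,"wx":0,"wy":0,"wz":0,"jaw":30},
    {"dx":-0.025,"dy":0,"dz":0,"wx":0,"wy":0,"wz":0,"jaw":30},
    {"dx":-0.025,"dy":0,"dz":0,"wx":0,"wy":0,"wz":0,"jaw":30},
    {"dx":-0.025,"dy":0,"dz":0,"wx":0,"wy":0,"wz":0,"jaw":30},
    {"dx":-0.02,"dy":0,"dz":0,"wx":0,"wy":0,"wz":0,"jaw":30},
    {"dx":0,"dy":0,"dz":0,"wx":0,"wy":0,"wz":0,"jaw":30},
    {"dx":0,"dy":0,"dz":0,"wx":0,"wy":0,"wz":0,"jaw":30}
  ]
}}

```text
clock: 10.95
eef_pos: [0.4498, -0.0707, 0.2574]
tool_rot: [1.264, 1.169, -1.261]
wrist_force: [-0.1, 0.2, -0.1]
width: 0.0254
```

```bash
python3 - <<'E'
from station import *
import cv2
o=get_obs();print(o['eef_pos'],o['wrist_force'],o['width'],o['clock'])
cv2.imwrite("pics/side9.png",grab_frame("side")[:,:,::-1])
a=cv2.imread("pics/side9.png")[220:370,240:390];cv2.imwrite("pics/side9c.png",cv2.resize(a,None,fx=4,fy=4,interpolation=cv2.INTER_CUBIC))
E
```

```text
[ 0.44978912 -0.07073777  0.25738827] [-0.09295006  0.15489899 -0.13278066] 0.02542099662114536 10.95
```

View pics/side9.png

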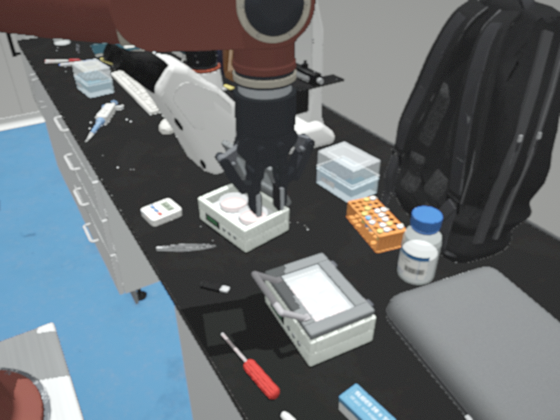

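View pics/side9c.png

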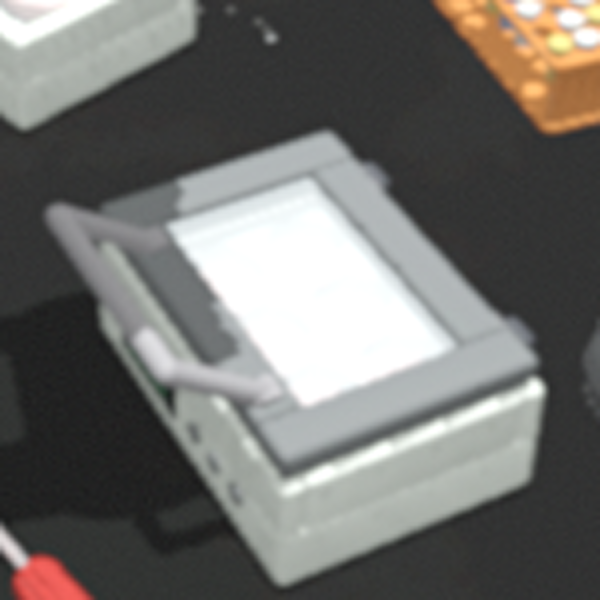

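The plate cover lies fully down. The gripper hides the dish cover in this view, so I'll check it with the scene camera.

```bash
python3 - <<'E'
from station import *
import cv2
cv2.imwrite("pics/scene10.png",grab_frame("scene")[:,:,::-1])
E
```

```text
(no output)
```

View pics/scene10.png

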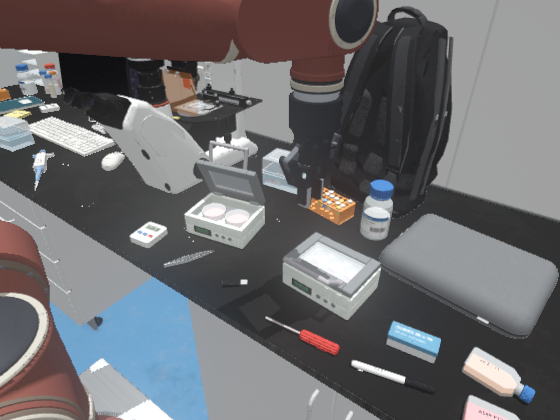

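The dish cover still stands open as before (bar at about 228,150), the plate cover is closed (about 332,262), and the gripper is clear of both.

```bash
python3 -c "
from station import *
print(hand_in())"
```

```text
the job is handed in; nothing more can be done
None
```

The cover over the six-well plate is closed. I gripped it by its bar handle, lowered it along its hinge arc until it lay on the rim, then let go and lifted the gripper clear. I handed in at about 11 s of the 38 s allowed.

- **Cover down:** in the side view the handle is within about 2 px of where the model puts it at 0 rad, and I can see no gap at the rim. The cover stayed down after release.
- **Other warmer:** the cover over the two dishes still stands open as it was.
- **Forces:** none of my readings passed about 9 N, and the wrist force was about zero after release.
- **One disagreement:** I pressed down a few more mm at the end to check it was seated. The upward force hardly rose; instead the side force grew to about 8 N. The camera showed the cover hardly moving, so I took this as the pads sliding on the bar, and relied on the images rather than the force to judge it closed.

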